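Tighten a lens cell's retaining ring with a pin spanner

TASK

Take the pin spanner from its wooden rest, put both of its pins into the two holes of the lens cell's retaining ring before you turn it, and with the spanner turn the ring clockwise (as you look onto its face) until it comes up against its stop. Then draw the spanner out and stand it upright in its rest again, pins down, without shifting the round wooden tin or the yellow tin.

Things in the scene. Friction and masses are not known exactly. Their poses are not given: they have to be found in the camera images.
- pin_spanner: T-shaped steel pin spanner, 86 mm tall, 0.1 to 0.21 kg, starts upright in its rest. Origin midway between the pin tips, z up the handle, x from pin to pin. Crossbar 60 (x) x 20 x 12 mm from z = 9 to 21 mm, neck 12 mm across to 36 mm, flat handle 26 (x) x 14 (y) mm from z = 36 to 86 mm: grip it across the 14 mm. Half a turn makes no difference.
- pin_a (a point): centre of the tip of the pin at x = +22 mm of the spanner; both pins are 6 mm across and 9 mm long, with tapered tips; axes as the spanner's
- pin_b (a point): centre of the tip of the spanner's pin at x = -22 mm; axes as the spanner's
- spanner_rest: fixed wooden tray, 80 (x) x 40 (y) x 25 mm high, on a 106 mm long foot; origin at the centre of its underside, z up. Inside 70 x 30 mm, with a cork pad across the middle, 26 mm long in x, its top at z = 17 mm. The spanner's crossbar lies along x on the pad, the pins hang either side: its origin is then at z = 8 mm. 5 mm to spare all round.
- ring_face (a point): centre of the face of a brass retaining ring, 69 mm across, 85 mm above the bench, sunk 3 mm below the rim of an aluminium lens cell (82 mm across, 72 inside) on a fixed grey stand, whose 95 x 90 x 12 mm base has its centre 30 mm farther back. z points out of the face along the turning axis, 30 degrees from vertical, leaning roughly toward the robot; x passes through hole_a.
- hole_a (a point): a point on the axis of one hole in the ring, 6 mm below the ring's face; the hole is 9 mm across, goes through the 8 mm ring, has 11 mm of free depth from the face and lies 22 mm from the ring's centre. Axes as ring_face.
- hole_b (a point): the same for the opposite hole, 44 mm from hole_a. Either pin may go in either hole; fully in, the crossbar lies on the ring's face with the pin tips 9 mm below the face.
- retaining_ring (a joint): turn of the ring in rad, growing clockwise as you look onto its face (negative about ring_face's z); starts at 0 to 0.45; firm stop at 1.05, where the raised tick on the ring meets that on the cell's rim. Friction (0.1 N m) holds it where it is left. The pins have 1.5 mm of play in the holes, so turn the spanner about 0.1 rad farther than the ring.
- wax_tin: loose round wooden tin, 63 mm across and 23 mm high, a bystander; origin at the centre of its underside
- yellow_tin: loose yellow tin with a grey lid, 36 x 50 x 20 mm, a bystander; origin at the centre of its underside
Mind the look-alikes: they are no part of the job. There is more than one size of the pin_spanner; the job needs the smaller.

How it is judged (in metres and radians):
On the way, in this order (a step that is already met when the one before it is completed fails the run):
1. both pins are in the holes (each tip within 4.5 mm of its hole's point, 6 mm below the face) before the ring has turned 15 degrees from its start (hole moved under 6 mm) (((distance between pin_a and hole_a below 0.0045 m and distance between pin_b and hole_b below 0.0045 m) or (distance between pin_a and hole_b below 0.0045 m and distance between pin_b and hole_a below 0.0045 m)) and distance of hole_a from where it was at the start of the episode below 0.006 m), for 0.1 s.
2. with both pins still in the holes, the ring is at its stop (joint over 0.98 rad) (((distance between pin_a and hole_a below 0.0045 m and distance between pin_b and hole_b below 0.0045 m) or (distance between pin_a and hole_b below 0.0045 m and distance between pin_b and hole_a below 0.0045 m)) and value of joint retaining_ring above 0.98 rad), for 0.1 s.
At the end, for the whole second after the job is handed in: the ring stands at its stop (joint over 0.98 rad of 1.05) and still; the spanner stands at rest in its rest, within 12 mm of the rest's centre, its origin less than 11 mm above the bench, upright within 0.12 rad with its handle up (value of joint retaining_ring above 0.98 rad and horizontal distance between pin_spanner and spanner_rest below 0.012 m and z of pin_spanner in the frame of spanner_rest below 0.011 m and angle between pin_spanner's own z axis and vertical below 0.12 rad and height (world z) of pin_a above 0 m and linear speed of pin_spanner below 0.02 m/s and velocity of joint retaining_ring below 0.05 rad/s); the robot touches nothing.
It fails at once if the round wooden tin is moved by more than 20 mm (distance of wax_tin from where it was at the start of the episode above 0.02 m).
It fails at once if the yellow tin is moved by more than 20 mm (distance of yellow_tin from where it was at the start of the episode above 0.02 m).
It also fails if it takes over 48 s, if anything falls off the work surface, if the arm or the gripper's body presses on something with over 40 N, if the wrist force passes 120 N, or if a joint passes its speed limit or range.

ROBOT

A 6-joint arm with a two-finger parallel gripper is mounted at the origin on a cart in front of the work surface, level with it; the furniture and walls round the work are solid. World frame = base frame: x ahead of the robot, y to its left, z up, the work surface at z = 0. Lengths are in m, angles in degrees, forces in N, time in s.
With the tool pointing down it reaches from about 0.375 to 0.9 m from the base axis. Payload 3.1 kg.
Tool frame: the origin (TCP) lies on the centre line of the jaws, within the pads' length; the fingertips stand 25 mm ahead of it and the grasp point (between the pads) lies 6 mm ahead of it; z points along the fingers, y is the line along which they close (so a half turn about z gives the same grasp; the last joint's range is limited). The gripper opens to 87 mm and grips with 3 to 60 N. Pads are 19 mm wide; open, the fingers measure 117 mm over their backs; the gripper's body (75 mm by 190 mm) begins 51 mm behind the grasp point.
Start: joints at [57.382, 30.224, 82.088, -0, 67.689, -10.227], TCP at [0.238, 0.578, 0.212] pointing down, gripper open.
Joint ranges: [-176.69, 176.69], [-43.24, 126.21], [12.49, 139.97], [-82, 262], [0, 151.66], [-163.58, 163.58]. Speed limits (degrees/s): [159.86, 159.86, 180, 180, 180, 180].

INTERFACE

Orientations are given as a 3x3 rotation matrix whose columns are the frame's x, y, z axes.
In Python, from rig import read_state, capture, camera_params, hand_in gives the robot as it stands.
- The arm moves only by the tool apply_moves, never from a script. Its argument "rows" is a list of rows, each an object of numbers: "x", "y", "z": the shift along the tool's x, y, z in mm; "rx", "ry", "rz": the turn, a rotation vector about the tool's x, y, z in units of 6 degrees (1.0 is 6 degrees); "claw": the closure in counts, from 0 (fully open) to 255 (shut). A call has 1 to 10 rows; each row is the pose to reach, as a shift and turn from the pose commanded when the call began, along the tool's axes at that moment; what a row does not reach only later rows make up. A row lasts 1/8 s, in which the tool goes at most 62.5 mm and 10.7 degrees, less where a joint would pass 70% of its speed; a pose out of reach is approached as far as the arm can. A call with a gripper value outside its range is refused whole. The fingers move at their own pace and stop on an object; the grip force is fixed at half the most. Time passes only in rows, so rows that repeat a pose let the fingers close. It gives the time, the measured TCP pose, the force, the opening and the grip force at its end, in the units of the state.
- read_state(): the state, without advancing time (a new reading comes with each control period).
- capture(name): name is "side" or "top" or "wrist"; returns (picture, depth): 420x560x3 uint8, red, green, blue; 420x560 float32, m along the optical axis (not along the pixel's ray), 0 where there is no reading.
- camera_params(name): a dict with "fx", "fy", "cx", "cy" (pixels), "D" ([k1, k2, p1, p2, k3] as OpenCV has them; the pictures are not rectified), "xyz" and "orientation" of the camera in the world. Camera axes: x right, y up, looking along -z (the intrinsics and any distortion apply to the point x, -y, -z); pixel columns grow to the right and rows downward; lengths in m; the calibration is good to about 2 mm. A picture is of the moment at which its call begins: read the wrist's pose just before it. camera_params takes no time and is no camera call; for the wrist camera it gives the pose at the moment of the call.
- hand_in(): hands the job in; it is judged then, once.
The state is a dict: "time_s": time; "joint_positions": joint angles; "qvel": joint speeds; "tau": joint torques, N m; "position": TCP position; "tcp_rot": TCP orientation; "force": force on the tool from outside, world axes, zero at the start; "moment": the same for the moment, N m; "opening": opening from 0.0 (shut) to 1.0 (fully open); "grasp_force": force on a finger pad.
Only numpy, scipy, OpenCV 4.12 (cv2) and the standard library are available. Lean on these libraries where they do the work, as an engineer would, in place of code of your own. Each camera call takes 0.05 s, during which the arm holds its last target. There are 200 camera calls.

## Working session

There is one attempt and no reset: what is moved stays moved. The work goes in short steps, Python scripts to look and compute and a tool call to move; the robot and the scene stay as the last step left them, time stands still between calls to the robot, and variables do not carry over. Pictures are saved under pics/ and viewed, at most 10 in all, crops included, and the job is handed in when it is done.

Besides the shell and the picture viewer there is one more tool, called after ">>>" as name([rows], argument=value, ...), one row to a line, values as JSON. apply_moves: Moves the arm, as the interface text tells. Its arguments: {"type":"object","properties":{"rows":{"type":"array"}},"required":["rows"]}

```bash
ls; mkdir -p pics; cat > h.py <<'E'
import numpy as np, cv2
from rig import read_state, capture, camera_params, hand_in
def cam(n):
    p=camera_params(n); K=np.array([[p['fx'],0,p['cx']],[0,p['fy'],p['cy']],[0,0,1]],float)
    R=np.array(p['orientation'],float).reshape(3,3)@np.diag([1,-1,-1]); return K,np.array(p['D'],float),R,np.array(p['xyz'],float)
def rays(c,uv):
    K,D,R,t=c; q=cv2.undistortPoints(np.array(uv,float).reshape(-1,1,2),K,D).reshape(-1,2)
    return np.c_[q,np.ones(len(q))]@R.T   # depth-scaled dirs
def onplane(c,uv,z):
    d=rays(c,uv); t=c[3]; return t+d*((z-t[2])/d[:,2])[:,None]
def cloud(c,depth):
    v,u=np.mgrid[0:depth.shape[0],0:depth.shape[1]]
    d=rays(c,np.c_[u.ravel(),v.ravel()]); return (c[3]+d*depth.reshape(-1,1)).reshape(depth.shape+(3,))
def proj(c,P):
    K,D,R,t=c; rv,_=cv2.Rodrigues(R.T); return cv2.projectPoints(np.array(P,float).reshape(-1,3),rv,-R.T@t,K,D)[0].reshape(-1,2)
E
python3 - <<'E'
from h import *
ims={}
for n in ['side','top','wrist']:
    c=cam(n); im,d=capture(n); np.savez('pics/%s0.npz'%n,im=im,d=d,K=c[0],D=c[1],R=c[2],t=c[3]); ims[n]=im
    print(n,c[3],c[2][:,2],c[0][0,0],c[1],(d>0).mean())
cv2.imwrite('pics/top0.png',ims['top'][:,:,::-1]);cv2.imwrite('pics/side0.png',ims['side'][:,:,::-1])
s=read_state();print(s)
E
```

```text
pics
side [ 0.28149993 -0.7946866   0.49596069] [ 0.25589074  0.83447434 -0.48802921] 379.83725805707036 [-0.05420744  0.          0.          0.          0.        ] 0.956173469387755
top [ 0.28969212 -0.0814132   1.15809926] [ 0.18210675  0.01203151 -0.98320515] 527.8578129700007 [-0.06118746  0.          0.          0.          0.        ] 0.9956420068027211
wrist [0.17196305 0.60525371 0.38346249] [ 0.23927809 -0.10099764 -0.96568394] 292.7002020439772 [-0.02170875  0.          0.          0.          0.        ] 0.9823256802721089
{'time_s': 0.15, 'joint_positions': array([ 5.73823500e+01,  3.02666094e+01,  8.21399449e+01,  7.36045420e-04,
        6.76918520e+01, -1.02273075e+01]), 'qvel': array([-0.02743224, -0.13564968, -0.22113019,  0.10767183, -0.00064245,
        0.10373672]), 'tau': array([ 4.90110451e-04, -4.40431488e+01, -1.76843065e+01,  6.32969057e-02,
        5.53108205e-02, -1.04539822e-04]), 'position': array([0.237715  , 0.57738475, 0.21119543]), 'tcp_rot': array([[-9.24608242e-01,  3.80918263e-01, -9.35801956e-04],
       [ 3.80919281e-01,  9.24607174e-01, -1.44023137e-03],
       [ 3.16638771e-04, -1.68811480e-03, -9.99998525e-01]]), 'force': array([-0.41197644, -0.69702739, -0.1811519 ]), 'moment': array([-0.0176519 , -0.05066642,  0.02903739]), 'grasp_force': 0.0, 'opening': 0.9978386257225201}
```

View pics/top0.png

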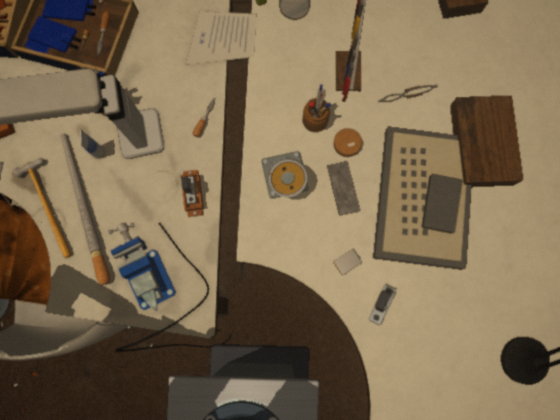

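View pics/side0.png

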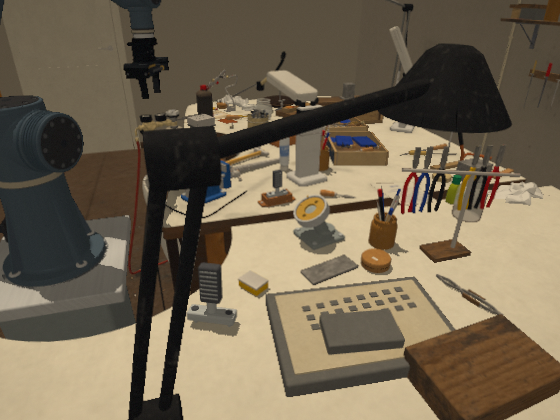

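The top view shows a spanner in a wooden rest at (192,192) and the lens cell at (289,179). It also shows the round tin (348,142), the yellow tin with its grey lid (347,261), and a grey T-handled thing on a grey foot (383,303). The spanner candidates are therefore (192,192) on wood and (383,303) on grey. I'll measure both and take one close crop.

```bash
cat >> h.py <<'E'
def load(n):
    f=np.load('pics/%s.npz'%n); c=(f['K'],f['D'],f['R'],f['t']); return f['im'],f['d'],c,cloud(c,f['d'])
def crop(im,u0,u1,v0,v1,k,fn): cv2.imwrite(fn,cv2.resize(im[v0:v1,u0:u1,::-1],None,fx=k,fy=k,interpolation=cv2.INTER_CUBIC))
E
python3 - <<'E'
from h import *
im,d,c,P=load('top0'); im2,d2,c2,P2=load('side0')
for n,(u,v) in dict(sp=(192,192),other=(383,303),cell=(289,179),wax=(348,142),yel=(347,261)).items():
    p=P[v-25:v+25,u-25:u+25].reshape(-1,3); h=p[p[:,2]>0.012]
    print(n,P[v,u],'max z',np.percentile(p[:,2],99.5),p[:,2].max(), 'bbox',h.min(0),h.max(0))
    print('  side px',proj(c2,[P[v,u]]))
a=cv2.resize(im[150:230,150:330,::-1],None,fx=4,fy=4,interpolation=cv2.INTER_CUBIC)
b=cv2.resize(im2[150:260,235:355,::-1],None,fx=2.5,fy=2.5,interpolation=cv2.INTER_CUBIC)
b2=cv2.resize(im2[250:330,170:290,::-1],None,fx=2.5,fy=2.5,interpolation=cv2.INTER_CUBIC)
out=np.zeros((320+275,720,3),np.uint8); out[:320]=a; out[320:,:300]=b; out[320:520,320:620]=b2
cv2.imwrite('pics/c1.png',out)
E
```

```text
sp [0.54615296 0.12360984 0.0292932 ] max z 0.09689906818988499 1.1580992599119515 bbox [ 0.28969212 -0.0814132   0.01211515] [0.59127165 0.15149021 1.15809926]
  side px [[275.50639228 192.8333658 ]]
other [ 0.3131533  -0.27730564  0.11585432] max z 0.12207043251669003 1.1580992599119515 bbox [ 0.27102602 -0.31927259  0.01675529] [ 0.3556334  -0.0814132   1.15809926]
  side px [[206.71476074 264.92060397]]
cell [ 0.56623341 -0.08863996  0.08420939] max z 0.1091336305910521 1.1580992599119515 bbox [ 0.28969212 -0.12968628  0.01200094] [ 0.64319389 -0.03209398  1.15809926]
  side px [[309.75739482 209.69724925]]
wax [ 0.66914385 -0.21921784  0.0280863 ] max z 0.06528777548503692 1.1580992599119515 bbox [ 0.28969212 -0.24939529  0.01201952] [ 0.72112851 -0.0814132   1.15809926]
  side px [[374.96734518 254.93124571]]
yel [ 0.40283658 -0.21749457  0.02547359] max z 0.02682335999202146 1.1580992599119515 bbox [ 0.28969212 -0.24807626  0.0126445 ] [ 0.42949149 -0.0814132   1.15809926]
  side px [[252.88944563 276.94687577]]
```

View pics/c1.png

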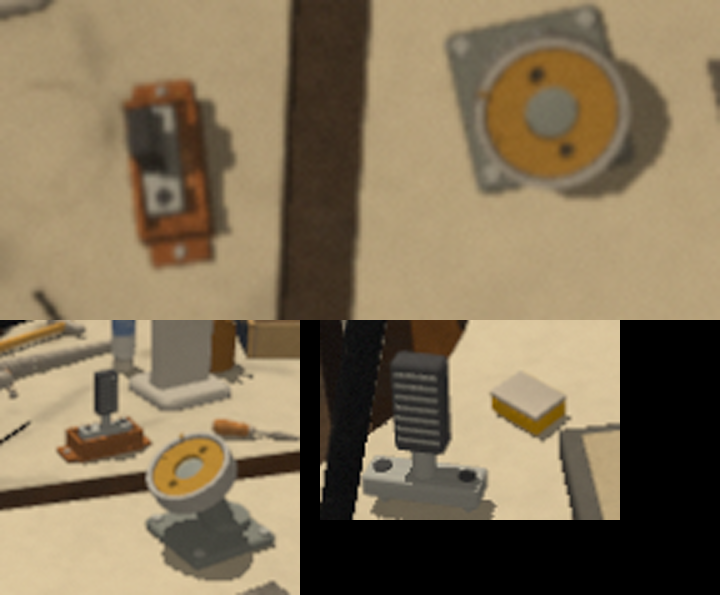

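The wooden-rest spanner at (192,192) has its top at about 94 mm, as it should. The grey one at (383,303) is 120 mm, so it is the large look-alike. I choose (192,192). Next I'll get rough poses and check for obstacles on the way.

```bash
python3 - <<'E'
from h import *
im,d,c,P=load('top0'); im2,d2,c2,P2=load('side0')
hsv=cv2.cvtColor(im,cv2.COLOR_RGB2HSV)
def near(P,x,y,r): return (abs(P[...,0]-x)<r)&(abs(P[...,1]-y)<r)
h=near(P,.56,.13,.06)&(P[...,2]>.07)&(P[...,2]<.11); p=P[h]; print('handle',len(p),p.mean(0),cv2.minAreaRect((p[:,:2]*1000).astype(np.float32)))
w=near(P,.55,.125,.08)&(P[...,2]>.019)&(P[...,2]<.032); p=P[w]; print('tray',len(p),p.mean(0),cv2.minAreaRect((p[:,:2]*1000).astype(np.float32)))
r=near(P,.57,-.09,.05)&(hsv[...,0]>10)&(hsv[...,0]<30)&(hsv[...,1]>120)&(P[...,2]>.05); p=P[r]; m=p.mean(0); n=np.linalg.svd(p-m)[2][2]; n*=np.sign(n[2]); print('ring',len(p),m,n,np.degrees(np.arccos(n[2])),'px',np.argwhere(r).mean(0)[::-1])
for nm,Q in(('top',P),('side',P2)):
  q=Q[(Q[...,2]>.12)&(Q[...,0]>.25)&(Q[...,0]<.85)&(Q[...,1]>-.3)&(Q[...,1]<.65)&(Q[...,2]<1)]
  H,xe,ye=np.histogram2d(q[:,0],q[:,1],bins=[12,19],range=[[.25,.85],[-.3,.65]])
  print(nm);
  for i,j in np.argwhere(H>8):
    k=(q[:,0]>=xe[i])&(q[:,0]<xe[i+1])&(q[:,1]>=ye[j])&(q[:,1]<ye[j+1]); print(round(xe[i],2),round(ye[j],2),int(H[i,j]),round(q[k,2].min(),2),round(q[k,2].max(),2),end=' | ')
  print()
E
```

```text
handle 110 [0.54942412 0.12778477 0.09054227] ((550.9376831054688, 128.9664306640625), (26.22539520263672, 15.300141334533691), 2.883389949798584)
tray 364 [0.54592365 0.12383508 0.02632187] ((549.3882446289062, 126.81097412109375), (81.0793685913086, 40.685569763183594), 9.701298713684082)
ring 706 [ 0.56848773 -0.08528884  0.08601877] [-0.48854859 -0.13259025  0.86240368] 30.412451390890176 px [287.41643059 177.66005666]
top
0.3 -0.3 17 0.12 0.12 | 0.6 0.2 32 0.12 0.23 | 0.6 0.25 375 0.12 0.28 | 0.6 0.3 470 0.25 0.29 | 0.6 0.35 643 0.26 0.3 | 0.6 0.4 405 0.27 0.3 | 0.65 0.2 606 0.12 0.24 | 0.65 0.25 908 0.12 0.28 | 0.65 0.3 744 0.27 0.29 | 0.65 0.35 714 0.28 0.3 | 0.65 0.4 352 0.29 0.3 | 0.7 -0.25 108 0.13 0.26 | 0.7 -0.2 129 0.12 0.26 | 0.7 -0.15 48 0.12 0.14 | 0.7 0.2 169 0.12 0.24 | 0.7 0.25 319 0.16 0.28 | 0.7 0.3 125 0.27 0.29 | 0.7 0.35 11 0.28 0.29 | 0.75 -0.25 167 0.12 0.26 | 0.75 -0.2 74 0.12 0.25 | 0.75 0.3 43 0.12 0.16 | 0.8 -0.25 128 0.12 0.26 | 
side
0.25 0.5 238 0.3 0.51 | 0.25 0.55 333 0.3 0.51 | 0.25 0.6 247 0.22 0.33 | 0.3 -0.3 13 0.12 0.12 | 0.3 0.6 21 0.3 0.33 | 0.6 0.2 21 0.12 0.23 | 0.6 0.25 137 0.12 0.28 | 0.6 0.3 116 0.25 0.29 | 0.6 0.35 108 0.26 0.29 | 0.6 0.4 116 0.27 0.3 | 0.65 0.2 250 0.12 0.23 | 0.65 0.25 281 0.14 0.28 | 0.65 0.3 95 0.28 0.29 | 0.65 0.35 67 0.29 0.29 | 0.65 0.4 54 0.29 0.3 | 0.7 -0.25 224 0.12 0.25 | 0.7 -0.2 183 0.12 0.26 | 0.7 -0.15 62 0.12 0.14 | 0.7 0.2 63 0.12 0.23 | 0.7 0.25 132 0.12 0.28 | 0.7 0.3 13 0.28 0.28 | 0.75 -0.25 728 0.12 0.26 | 0.75 -0.2 57 0.12 0.26 | 0.75 0.3 55 0.12 0.15 | 0.8 -0.25 295 0.12 0.26 |
```

```bash
cat >> h.py <<'E'
from scipy.spatial.transform import Rotation as Ro
def tool(zdir,ydir):
    z=np.array(zdir,float); z/=np.linalg.norm(z); y=np.array(ydir,float); y-=z*(y@z); y/=np.linalg.norm(y); return np.c_[np.cross(y,z),y,z]
def rel(p,R,s=None):
    s=s or read_state(); A=s['tcp_rot']; t=A.T@(np.array(p)-s['position'])*1000; r=Ro.from_matrix(A.T@R).as_rotvec(degrees=True)
    print('shift mm',t.round(2),'turn units',(r/6).round(3),'| deg',np.linalg.norm(r).round(1),'n rows',max(np.linalg.norm(t)/62.5,np.linalg.norm(r)/10.7).round(1))
E
python3 - <<'E'
from h import *
a=np.radians(99.7); rel([.49,.125,.24],tool([0,0,-1],[np.cos(a),np.sin(a),0]))
E
```

```text
shift mm [-405.58 -322.23  -28.39] turn units [-0.015 -0.007 -5.348] | deg 32.1 n rows 8.3
```

>>> apply_moves([
  {"x": -40.5,"y": -32.2,"z": -15,"rz": -0.55},
  {"x": -81,"y": -64.4,"z": -28,"rz": -1.1},
  {"x": -122,"y": -96.6,"z": -28,"rz": -1.65},
  {"x": -162,"y": -129,"z": -28,"rz": -2.2},
  {"x": -203,"y": -161,"z": -28,"rz": -2.75},
  {"x": -243,"y": -193,"z": -28,"rz": -3.3},
  {"x": -284,"y": -225,"z": -28,"rz": -3.85},
  {"x": -324,"y": -258,"z": -28,"rz": -4.4},
  {"x": -365,"y": -290,"z": -28,"rz": -4.9},
  {"x": -405.5,"y": -322,"z": -28,"rz": -5.35},
])

```text
validation failed for argument at $.ro...
```

>>> apply_moves([
  {"x": 0},
])

```text
validation failed for argument at $.ro...
```

```bash
cat >> h.py <<'E'
def snap(n,name):
    c=cam(n); im,d=capture(n); np.savez('pics/%s.npz'%name,im=im,d=d,K=c[0],D=c[1],R=c[2],t=c[3]); cv2.imwrite('pics/%s.png'%name,im[:,:,::-1]); return im,d,c,cloud(c,d)
E
python3 - <<'E'
from h import *
s=read_state(); print(s['position'],s['qvel'].round(2),s['joint_positions'].round(1))
im,d,c,P=snap('wrist','w1')
def near(P,x,y,r): return (abs(P[...,0]-x)<r)&(abs(P[...,1]-y)<r)
h=near(P,.55,.128,.06)&(P[...,2]>.086)&(P[...,2]<.11); p=P[h]; print('handle top',len(p),p.mean(0),cv2.minAreaRect((p[:,:2]*1000).astype(np.float32)),np.argwhere(h).mean(0)[::-1])
w=near(P,.55,.125,.08)&(P[...,2]>.0225)&(P[...,2]<.03); p=P[w]; print('tray',len(p),p.mean(0),cv2.minAreaRect((p[:,:2]*1000).astype(np.float32)))
print(proj(c,[[.55,.128,.094],[.568,-.087,.085]]))
E
```

```text
[0.237715   0.57738475 0.21119543] [-0.03 -0.14 -0.22  0.11 -0.    0.1 ] [ 57.4  30.3  82.1   0.   67.7 -10.2]
handle top 0 [nan nan nan] ((0.0, 0.0), (0.0, 0.0), 0.0) [nan nan]
tray 0 [nan nan nan] ((0.0, 0.0), (0.0, 0.0), 0.0)
[[ 80.4050413  506.90005918]
 [-17.50981998 535.28386758]]<stdin>:5: RuntimeWarning: Mean of empty slice.
  ret = um.true_divide(
<stdin>:6: RuntimeWarning: Mean of empty slice.
```

View pics/w1.png

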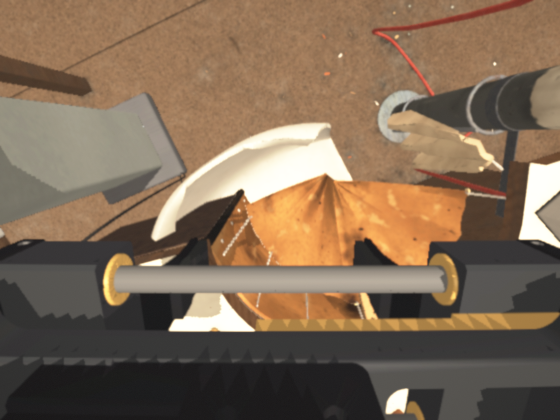

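The wrist camera looks to the tool's +x side, because the gripper fills the rows below about 240. It must therefore face away from the robot, so I'll approach with the yaw flipped. The move call also appears to need every key in each row.

```bash
python3 - <<'E'
from h import *
a=np.radians(-80); R=tool([0,0,-1],[np.cos(a),np.sin(a),0]); rel([.43,.03,.26],R)
im,d,c,P=load('top0'); _,_,_,P2=load('side0')
for Q in (P,P2):
    q=Q[(Q[...,2]>.1)&(Q[...,2]<.35)&(Q[...,0]>.5)&(Q[...,0]<.75)&(Q[...,1]>.16)&(Q[...,1]<.3)]; print(np.percentile(q,[0.5,3,10],axis=0))
E
```

```text
shift mm [-386.28 -433.04  -48.17] turn units [-8.0000e-03  1.6000e-02  2.4601e+01] | deg 147.6 n rows 13.8
[[0.63828749 0.23364223 0.10296497]
 [0.64173699 0.23483408 0.11406231]
 [0.64768848 0.23838151 0.14258091]]
[[0.63766386 0.23337066 0.1006207 ]
 [0.64143948 0.23575232 0.10436085]
 [0.6468689  0.2388467  0.11369315]]
```

>>> apply_moves([
  {"x": 0,"y": 0,"z": -10,"rx": 0,"ry": 0,"rz": 1.7,"claw": 0},
])

```text
time_s: 0.32
position: [0.2375, 0.577, 0.2208]
tcp_rot: [[-0.84, 0.543, -0.002], [0.543, 0.84, -0.003], [-0.0, -0.003, -1.0]]
force: [0.5, 0.5, -0.2]
opening: 1.002
grasp_force: 0.0
```

>>> apply_moves([
  {"x": -46,"y": -35.5,"z": -8,"rx": 0,"ry": 0,"rz": 1.75,"claw": 0},
  {"x": -92,"y": -71,"z": -16,"rx": 0,"ry": 0,"rz": 3.5,"claw": 0},
  {"x": -138,"y": -106.5,"z": -24,"rx": 0,"ry": 0,"rz": 5.25,"claw": 0},
  {"x": -184,"y": -142,"z": -32,"rx": 0,"ry": 0,"rz": 7,"claw": 0},
  {"x": -230,"y": -177.5,"z": -38,"rx": 0,"ry": 0,"rz": 8.75,"claw": 0},
  {"x": -276,"y": -213,"z": -38,"rx": 0,"ry": 0,"rz": 10.5,"claw": 0},
  {"x": -322,"y": -248.5,"z": -38,"rx": 0,"ry": 0,"rz": 12.25,"claw": 0},
  {"x": -368,"y": -284,"z": -38,"rx": 0,"ry": 0,"rz": 14,"claw": 0},
  {"x": -414,"y": -319.5,"z": -38,"rx": 0,"ry": 0,"rz": 15.75,"claw": 0},
  {"x": -458,"y": -355,"z": -38,"rx": 0,"ry": 0,"rz": 17.5,"claw": 0},
])

```text
time_s: 1.58
position: [0.4332, 0.0302, 0.2601]
tcp_rot: [[0.743, 0.67, 0.001], [0.67, -0.743, 0.0], [0.001, 0.0, -1.0]]
force: [0.4, 0.2, -0.2]
opening: 0.999
grasp_force: 0.0
```

>>> apply_moves([
  {"x": 0,"y": 0,"z": 0,"rx": 0,"ry": 0,"rz": 1.75,"claw": 0},
  {"x": 0,"y": 0,"z": 0,"rx": 0,"ry": 0,"rz": 3.5,"claw": 0},
  {"x": 0,"y": 0,"z": 0,"rx": 0,"ry": 0,"rz": 5.2,"claw": 0},
  {"x": 0,"y": 0,"z": 0,"rx": 0,"ry": 0,"rz": 5.4,"claw": 0},
  {"x": 0,"y": 0,"z": 0,"rx": 0,"ry": 0,"rz": 5.4,"claw": 0},
])

```text
time_s: 2.2
position: [0.4326, 0.0321, 0.2599]
tcp_rot: [[0.984, 0.176, -0.0], [0.176, -0.984, -0.0], [-0.0, -0.0, -1.0]]
force: [-0.0, -0.2, -0.2]
opening: 0.999
grasp_force: 0.0
```

```bash
python3 - <<'E'
from h import *
s=read_state(); print(s['position'],s['qvel'].round(2),s['joint_positions'].round(1))
im,d,c,P=snap('wrist','w2')
def near(P,x,y,r): return (abs(P[...,0]-x)<r)&(abs(P[...,1]-y)<r)
h=near(P,.55,.128,.06)&(P[...,2]>.086)&(P[...,2]<.11); p=P[h]; print('handle top',len(p),p.mean(0),cv2.minAreaRect((p[:,:2]*1000).astype(np.float32)),np.argwhere(h).mean(0)[::-1])
w=near(P,.55,.125,.08)&(P[...,2]>.0225)&(P[...,2]<.03); p=P[w]; print('tray',len(p),p.mean(0),cv2.minAreaRect((p[:,:2]*1000).astype(np.float32)))
print(proj(c,[[.55,.128,.094],[.568,-.087,.085]]))
E
```

```text
[0.43259331 0.03213715 0.25993309] [ 0.1  -0.08  0.01  0.06 -0.07  0.15] [-10.6  11.5 104.5  -0.   64.   69.3]
handle top 355 [0.5512342  0.13041298 0.09264556] ((551.2916870117188, 131.04049682617188), (24.942670822143555, 15.097949028015137), 10.549379348754883) [210.14929577  71.36619718]
tray 1023 [0.54818658 0.12639364 0.02607205] ((548.850341796875, 128.77542114257812), (79.24610900878906, 40.077186584472656), 9.375775337219238)
[[211.96993276  72.79862212]
 [407.32836418  93.95018182]]
```

View pics/w2.png

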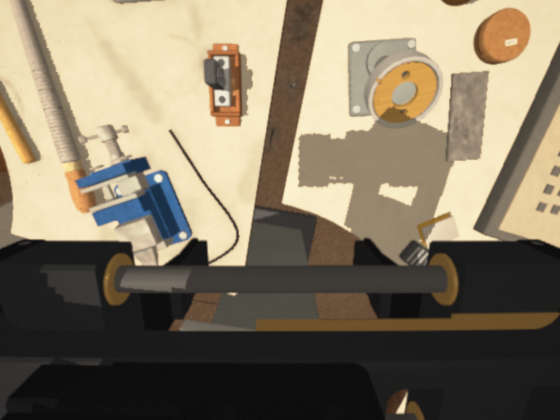

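The rest is at (225,83) and the ring at (404,90). The rest's yaw is about 10° and matches the tool's yaw, so I only need to translate to grip.

>>> apply_moves([
  {"x": 45,"y": -25,"z": 20,"rx": 0,"ry": 0,"rz": 0,"claw": 0},
  {"x": 90,"y": -51,"z": 40,"rx": 0,"ry": 0,"rz": 0,"claw": 0},
  {"x": 134,"y": -76,"z": 60,"rx": 0,"ry": 0,"rz": 0,"claw": 0},
  {"x": 134,"y": -76,"z": 90,"rx": 0,"ry": 0,"rz": 0,"claw": 60},
  {"x": 134,"y": -76,"z": 120,"rx": 0,"ry": 0,"rz": 0,"claw": 100},
  {"x": 134,"y": -76,"z": 150,"rx": 0,"ry": 0,"rz": 0,"claw": 100},
  {"x": 134,"y": -76,"z": 170,"rx": 0,"ry": 0,"rz": 0,"claw": 100},
  {"x": 134,"y": -76,"z": 181,"rx": 0,"ry": 0,"rz": 0,"claw": 100},
  {"x": 134,"y": -76,"z": 181,"rx": 0,"ry": 0,"rz": 0,"claw": 100},
])

```text
time_s: 3.38
position: [0.5511, 0.1302, 0.0784]
tcp_rot: [[0.985, 0.175, -0.001], [0.175, -0.985, -0.0], [-0.001, -0.0, -1.0]]
force: [0.0, 0.5, -0.2]
opening: 0.616
grasp_force: 0.0
```

```bash
python3 - <<'E'
from h import *
s=read_state(); print(s['position'],s['tcp_rot'].round(3),s['force'].round(1),s['opening'])
im,d,c,P=load('w2'); hsv=cv2.cvtColor(im,cv2.COLOR_RGB2HSV)
r=(hsv[...,0]>12)&(hsv[...,0]<28)&(hsv[...,1]>110)&(abs(P[...,0]-.568)<.05)&(abs(P[...,1]+.087)<.05)&(P[...,2]>.05); 
p=P[r]; m=p.mean(0); n=np.linalg.svd(p-m)[2][2]; n*=np.sign(n[2]); res=(p-m)@n; k=abs(res)<.003; q=p[k]; m=q.mean(0); n=np.linalg.svd(q-m)[2][2]; n*=np.sign(n[2]); print('ring',r.sum(),k.sum(),m,n,np.degrees(np.arccos(n[2])),res.std())
crop(im,340,460,30,140,5,'pics/c2.png')
E
```

```text
[0.55112399 0.13024816 0.07839834] [[ 0.985  0.175 -0.001]
 [ 0.175 -0.985 -0.   ]
 [-0.001 -0.    -1.   ]] [ 0.   0.5 -0.2] 0.6156706664834274
ring 2466 2352 [ 0.56894555 -0.08356877  0.08556085] [-0.48623558 -0.12500332  0.86484052] 30.135500007699722 0.0015644168750562925
```

View pics/c2.png

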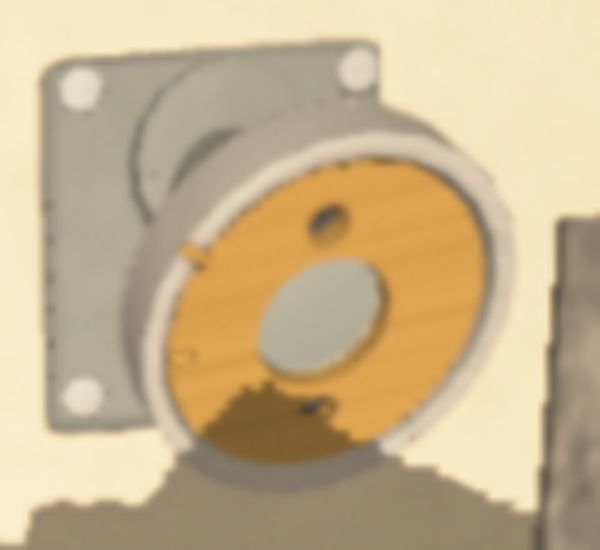

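In crop c2, hole A is at (329,224), which is pixel (406,75), and hole B is at (318,408), pixel (404,112). The rim tick is at (195,255) and the ring tick at (185,357), so clockwise brings them together. Now I'll close the gripper and lift.

>>> apply_moves([
  {"x": 0,"y": 0,"z": 0,"rx": 0,"ry": 0,"rz": 0,"claw": 255},
  {"x": 0,"y": 0,"z": 0,"rx": 0,"ry": 0,"rz": 0,"claw": 255},
  {"x": 0,"y": 0,"z": 0,"rx": 0,"ry": 0,"rz": 0,"claw": 255},
  {"x": 0,"y": 0,"z": 0,"rx": 0,"ry": 0,"rz": 0,"claw": 255},
  {"x": 0,"y": 0,"z": 0,"rx": 0,"ry": 0,"rz": 0,"claw": 255},
  {"x": 0,"y": 0,"z": 0,"rx": 0,"ry": 0,"rz": 0,"claw": 255},
])

```text
time_s: 4.12
position: [0.5515, 0.1303, 0.0791]
tcp_rot: [[0.985, 0.174, 0.0], [0.174, -0.985, 0.0], [0.0, -0.0, -1.0]]
force: [-0.3, 1.1, 1.5]
opening: 0.15
grasp_force: 30.0
```

```bash
cat > ring.py <<'E'
from h import *
from scipy.optimize import least_squares
def ring(name,A,B):
    im,d,c,P=load(name); hsv=cv2.cvtColor(im,cv2.COLOR_RGB2HSV)
    r=(hsv[...,0]>10)&(hsv[...,0]<28)&(hsv[...,1]>110)&(abs(P[...,0]-.568)<.045)&(abs(P[...,1]+.087)<.045)&(P[...,2]>.05)
    p=P[r]; m=p.mean(0)
    for _ in range(3):
        n=np.linalg.svd(p-m,full_matrices=False)[2][2]; n*=np.sign(n[2]); k=abs((p-m)@n)<.002; p=p[k]; m=p.mean(0)
    ex=np.cross([0,1,0],n); ex/=np.linalg.norm(ex); ey=np.cross(n,ex)
    def hit(uv):
        D=rays(c,uv); return c[3]+D*(((m-c[3])@n)/(D@n))[:,None]
    # outer boundary of brass disc, projected on the face plane
    mask=cv2.morphologyEx(r.astype(np.uint8),cv2.MORPH_CLOSE,np.ones((5,5)))
    ct=max(cv2.findContours(mask,cv2.RETR_EXTERNAL,cv2.CHAIN_APPROX_NONE)[0],key=len)[:,0]
    q=hit(ct)-m; q=np.c_[q@ex,q@ey]*1000
    f=least_squares(lambda s:np.hypot(q[:,0]-s[0],q[:,1]-s[1])-s[2],[0,0,34],loss='soft_l1',f_scale=.5).x
    cc=m+(ex*f[0]+ey*f[1])/1000
    a,b=hit([A,B]); print('normal',n,np.degrees(np.arccos(n[2])),'outer circle',cc,'r',f[2],'\nholes',a,b,'sep',np.linalg.norm(a-b)*1000,'mid',(a+b)/2,'dist',[np.linalg.norm(z-cc)*1000 for z in(a,b)])
    ang=np.arctan2((a-b)@ey,(a-b)@ex); print('x-axis dir',(a-b)/np.linalg.norm(a-b))
    return cc,n,a,b
if __name__=='__main__':
    cc,n,a,b=ring('w2',(405.8,74.8),(403.6,111.6))
    im,d,c,P=load('w2'); D=rays(c,[(379,81),(377,101.4)]); t=c[3]+D*(((cc-c[3])@n)/(D@n))[:,None]-cc
    print('tick angle',np.degrees(np.arctan2(np.cross(t[0],t[1])@n,t[0]@t[1])),np.linalg.norm(t,axis=1))
    ring('top0',(150+537/4,150+75/4),(150+566/4,150+150/4))
E
python3 ring.py
```

```text
normal [-0.4861642  -0.12404351  0.86501883] 30.11514472098498 outer circle [ 0.5673849  -0.08362964  0.08470404] r 34.12508926548839 
holes [ 0.5843532  -0.07610129  0.09532024] [ 0.55054836 -0.09228974  0.07399958] sep 43.120802296414034 mid [ 0.56745078 -0.08419551  0.08465991] dist [np.float64(21.384645357300315), np.float64(21.749752667659966)]
x-axis dir [0.78395656 0.37542098 0.49444028]
tick angle 40.47382742730038 [0.03517095 0.03007897]
normal [-0.49413928 -0.13079547  0.85948759] 30.740901946322523 outer circle [ 0.56812678 -0.08529164  0.08592283] r 34.314822518170175 
holes [ 0.58479311 -0.07821753  0.09658121] [ 0.55042135 -0.09436545  0.07436274] sep 43.998106353483735 mid [ 0.56760723 -0.08629149  0.08547198] dist [np.float64(21.0097792595035), np.float64(23.009816038991545)]
x-axis dir [0.7812098  0.3670139  0.50498717]
```

>>> apply_moves([
  {"x": 0,"y": 0,"z": -10,"rx": 0,"ry": 0,"rz": 0,"claw": 255},
  {"x": 0,"y": 0,"z": -30,"rx": 0,"ry": 0,"rz": 0,"claw": 255},
  {"x": 0,"y": 0,"z": -65,"rx": 0,"ry": 0,"rz": 0,"claw": 255},
  {"x": 0,"y": 0,"z": -110,"rx": 0,"ry": 0,"rz": 0,"claw": 255},
  {"x": -20,"y": 0,"z": -130,"rx": 0,"ry": 0,"rz": 0,"claw": 255},
  {"x": -20,"y": 0,"z": -130,"rx": 0,"ry": 0,"rz": 0,"claw": 255},
])

```text
time_s: 4.88
position: [0.5313, 0.1268, 0.2107]
tcp_rot: [[0.985, 0.174, 0.002], [0.174, -0.985, 0.0], [0.002, 0.0, -1.0]]
force: [0.2, 0.6, -2.5]
opening: 0.155
grasp_force: 30.0
```

```bash
python3 - <<'E'
from h import *
cc=np.array([.5676,-.0845,.085]); n=np.array([-.487,-.125,.8645]); n/=np.linalg.norm(n); e=np.array([.784,.374,.495])
R=tool(-n,np.cross(n,e)*-1); print(R.round(3)); rel(cc+n*.121-R[:,0]*.045,R)
E
```

```text
[[ 0.784  0.385  0.487]
 [ 0.374 -0.919  0.125]
 [ 0.496  0.084 -0.864]]
shift mm [-99.44 229.47  43.2 ] turn units [-0.226  5.016 -2.282] | deg 33.1 n rows 4.1
```

>>> apply_moves([
  {"x": -20,"y": 46,"z": 0,"rx": -0.045,"ry": 1.0,"rz": -0.456,"claw": 255},
  {"x": -40,"y": 92,"z": 5,"rx": -0.09,"ry": 2.0,"rz": -0.91,"claw": 255},
  {"x": -60,"y": 138,"z": 15,"rx": -0.135,"ry": 3.0,"rz": -1.37,"claw": 255},
  {"x": -80,"y": 184,"z": 30,"rx": -0.18,"ry": 4.0,"rz": -1.82,"claw": 255},
  {"x": -99.5,"y": 229.5,"z": 43,"rx": -0.226,"ry": 5.016,"rz": -2.282,"claw": 255},
  {"x": -99.5,"y": 229.5,"z": 43,"rx": -0.226,"ry": 5.016,"rz": -2.282,"claw": 255},
  {"x": -99.5,"y": 229.5,"z": 43,"rx": -0.226,"ry": 5.016,"rz": -2.282,"claw": 255},
])

```text
time_s: 5.75
position: [0.4765, -0.1045, 0.1667]
tcp_rot: [[0.794, 0.388, 0.468], [0.37, -0.919, 0.134], [0.482, 0.067, -0.873]]
force: [0.7, -0.8, -2.1]
opening: 0.151
grasp_force: 30.0
```

```bash
python3 - <<'E'
from h import *
s=read_state(); print(s['position'],s['joint_positions'].round(1),s['qvel'].round(2))
im,d,c,P=snap('wrist','w3'); np.savez('pics/s3.npz',p=s['position'],R=s['tcp_rot'])
cc=np.array([.5676,-.0845,.085]);u=proj(c,[cc,s['position']+s['tcp_rot'][:,2]*.05])
print(u)
crop(im,190,390,0,250,2.4,'pics/c3.png')
E
```

```text
[ 0.47650622 -0.10452602  0.16669758] [-42.   20.2 123.6  53.3  31.  -21.3] [ -51.95   10.33   16.03   70.54   -2.57 -124.63]
[[292.63050534 164.19113164]
 [281.24918536 224.02959913]]
```

View pics/c3.png

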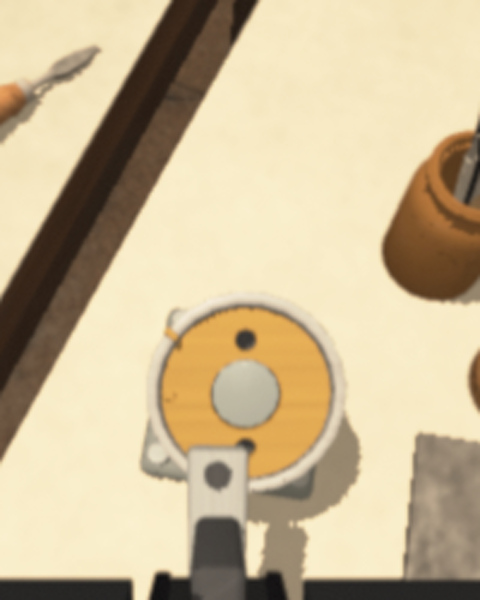

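The picture shows the ring face-on with the crossbar's near pin boss at crop (217,474). The arm was still moving, though, so I'll let it settle and look again.

>>> apply_moves([
  {"x": 0,"y": 0,"z": 0,"rx": 0,"ry": 0,"rz": 0,"claw": 255},
  {"x": 0,"y": 0,"z": 0,"rx": 0,"ry": 0,"rz": 0,"claw": 255},
  {"x": 0,"y": 0,"z": 0,"rx": 0,"ry": 0,"rz": 0,"claw": 255},
  {"x": 0,"y": 0,"z": 0,"rx": 0,"ry": 0,"rz": 0,"claw": 255},
])

```text
time_s: 6.3
position: [0.4772, -0.1027, 0.1681]
tcp_rot: [[0.793, 0.389, 0.469], [0.371, -0.919, 0.134], [0.483, 0.067, -0.873]]
force: [-0.0, 0.2, -2.2]
opening: 0.155
grasp_force: 30.0
```

```bash
python3 - <<'E'
from h import *
from ring import ring
s=read_state(); print(s['position'],s['tcp_rot'].round(3),s['joint_positions'].round(1),s['qvel'].round(2))
im,d,c,P=snap('wrist','w3'); np.savez('pics/s3.npz',p=s['position'],R=s['tcp_rot'])
hsv=cv2.cvtColor(im,cv2.COLOR_RGB2HSV)
cc=np.array([.5676,-.0845,.085]); pt=s['position']; R=s['tcp_rot']
u=proj(c,[cc,*[cc+k*.022*np.array([.784,.374,.495]) for k in(1,-1)],pt+R[:,2]*.05+R[:,0]*.022]); print(u.round(1))
# spanner crossbar top in the tool frame from depth
Q=(P-pt)@R*1000
k=(abs(Q[...,2]-50)<4)&(abs(Q[...,1])<18)&(Q[...,0]>0)&(Q[...,0]<45); q=Q[k]; print('crossbar',k.sum(),q.mean(0),q.min(0),q.max(0),cv2.minAreaRect(q[:,:2].astype(np.float32)))
kk=np.argwhere(k); print('px bbox',kk.min(0)[::-1],kk.max(0)[::-1])
np.save('pics/Q.npy',Q)
crop(im,190,390,0,250,2.4,'pics/c4.png')
E
```

```text
[ 0.47722101 -0.10271189  0.16807438] [[ 0.793  0.389  0.469]
 [ 0.371 -0.919  0.134]
 [ 0.483  0.067 -0.873]] [-41.8  20.  123.5  53.   31.1 -20.8] [-0.22 -0.08  0.1   0.09  0.02 -0.17]
[[294.  166.1]
 [294.1 143.3]
 [293.8 188.1]
 [281.2 197.1]]
crossbar 769 [18.03006622 -0.73956488 50.72821834] [  0.05551554 -10.57953717  47.6557618 ] [29.68883971  9.3985388  53.59755705] ((14.869401931762695, -0.5481510162353516), (29.72846794128418, 19.902368545532227), 0.3160054087638855)
px bbox [268 187] [293 224]
```

View pics/c4.png

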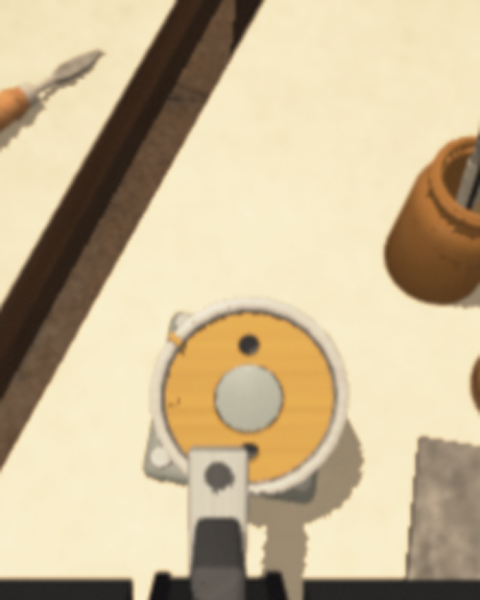

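Holes are at (293.8,143.3) and (294.2,187.9), within 0.4 px of the prediction. The crossbar boss at (280.4,197.5) gives a spanner offset in the tool of about (-0.3,-0.6) mm. I'll refine the normal and compute the pre-insertion pose.

```bash
cat >> h.py <<'E'
CC=np.array([.5676,-.0845,.085]); N=np.array([-.487,-.125,.8645]); N/=np.linalg.norm(N); EX=np.array([.784,.374,.495])
def target(depth,turn=0,off=(-.0003,-.0005),H=.071):
    R=tool(-N,-np.cross(N,EX)); R=Ro.from_rotvec(-N*turn).as_matrix()@R
    p=CC+N*(H-depth)-R[:,0]*off[0]-R[:,1]*off[1]; return p,R
E
python3 - <<'E'
from h import *
from ring import ring
ring('w3',(293.75,143.3),(294.2,187.9))
rel(*target(-.035)); rel(*target(-.008))
E
```

```text
normal [-0.48543339 -0.1236804   0.86548113] 30.062310545514908 outer circle [ 0.56803454 -0.08366797  0.08484822] r 34.03815602132227 
holes [ 0.58493394 -0.0759183   0.09543426] [ 0.5507622  -0.09298046  0.07382968] sep 43.88146193067436 mid [ 0.56784807 -0.08444938  0.08463197] dist [np.float64(21.394192709969442), np.float64(22.504757944237003)]
x-axis dir [0.77872831 0.38882383 0.49233957]
shift mm [37.09 11.42 11.37] turn units [-0.154  0.146 -0.051] | deg 1.3 n rows 0.6
shift mm [37.5  11.86 38.36] turn units [-0.154  0.146 -0.051] | deg 1.3 n rows 0.9
```

>>> apply_moves([
  {"x": 18,"y": 6,"z": 5,"rx": -0.15,"ry": 0.15,"rz": -0.05,"claw": 255},
  {"x": 37,"y": 11.5,"z": 11.4,"rx": -0.15,"ry": 0.15,"rz": -0.05,"claw": 255},
  {"x": 37.4,"y": 11.8,"z": 20,"rx": -0.15,"ry": 0.15,"rz": -0.05,"claw": 255},
  {"x": 37.5,"y": 11.9,"z": 30,"rx": -0.15,"ry": 0.15,"rz": -0.05,"claw": 255},
  {"x": 37.5,"y": 11.9,"z": 37,"rx": -0.15,"ry": 0.15,"rz": -0.05,"claw": 255},
  {"x": 37.5,"y": 11.9,"z": 37,"rx": -0.15,"ry": 0.15,"rz": -0.05,"claw": 255},
  {"x": 37.5,"y": 11.9,"z": 37,"rx": -0.15,"ry": 0.15,"rz": -0.05,"claw": 255},
  {"x": 37.5,"y": 11.9,"z": 37,"rx": -0.15,"ry": 0.15,"rz": -0.05,"claw": 255},
])

```text
time_s: 7.35
position: [0.5286, -0.0959, 0.1546]
tcp_rot: [[0.785, 0.384, 0.487], [0.372, -0.92, 0.125], [0.496, 0.083, -0.864]]
force: [0.1, -0.3, -2.5]
opening: 0.15
grasp_force: 30.0
```

```bash
sed -i 's/EX=np.array(\[.784,.374,.495\])/EX=np.array([.7825,.379,.494])/; s/CC=np.array(\[.5676/CC=np.array([.5677/' h.py; python3 - <<'E'
from h import *
s=read_state(); print(s['position'],s['joint_positions'].round(1),s['qvel'].round(2),s['force'].round(2),s['moment'].round(3))
rel(*target(-.006)); rel(*target(.0075))
im,d,c,P=snap('wrist','w4'); R=s['tcp_rot'];Q=(P-s['position'])@R*1000
k=(abs(Q[...,2]-50.5)<4)&(abs(Q[...,1])<18)&(Q[...,0]>0)&(Q[...,0]<45); q=Q[k]; print('crossbar',q.mean(0),cv2.minAreaRect(q[:,:2].astype(np.float32)))
E
```

```text
[ 0.52859527 -0.09591447  0.15459929] [-36.   24.2 119.3  56.5  27.7 -19. ] [ 0.06 -0.21 -0.08  0.01 -0.1  -0.07] [ 0.14 -0.33 -2.52] [-0.255  0.596  0.012]
shift mm [ 0.73 -0.79  3.63] turn units [ 0.003 -0.002 -0.069] | deg 0.4 n rows 0.1
shift mm [ 0.72 -0.79 17.13] turn units [ 0.003 -0.002 -0.069] | deg 0.4 n rows 0.3
crossbar [18.05382992 -0.71116614 50.73913667] ((14.935532569885254, -0.5210247039794922), (29.943166732788086, 19.88686752319336), 0.7086347341537476)
```

>>> apply_moves([
  {"x": 0.7,"y": -0.8,"z": 3.6,"rx": 0,"ry": 0,"rz": -0.07,"claw": 255},
  {"x": 0.7,"y": -0.8,"z": 6.5,"rx": 0,"ry": 0,"rz": -0.07,"claw": 255},
  {"x": 0.7,"y": -0.8,"z": 9.5,"rx": 0,"ry": 0,"rz": -0.07,"claw": 255},
  {"x": 0.7,"y": -0.8,"z": 11,"rx": 0,"ry": 0,"rz": -0.07,"claw": 255},
  {"x": 0.7,"y": -0.8,"z": 12,"rx": 0,"ry": 0,"rz": -0.07,"claw": 255},
  {"x": 0.7,"y": -0.8,"z": 12,"rx": 0,"ry": 0,"rz": -0.07,"claw": 255},
])

```text
time_s: 8.15
position: [0.5348, -0.0932, 0.1443]
tcp_rot: [[0.782, 0.39, 0.487], [0.379, -0.917, 0.125], [0.495, 0.087, -0.864]]
force: [-0.5, -0.2, -2.2]
opening: 0.152
grasp_force: 30.0
```

```bash
python3 - <<'E'
from h import *
s=read_state(); print(s['position'],s['force'].round(2),(s['tcp_rot'].T@s['force']).round(2),s['moment'].round(3))
rel(*target(.0025)); rel(*target(.0075))
E
```

```text
[ 0.53478216 -0.09320615  0.14427067] [-0.48 -0.21 -2.17] [-1.53 -0.18  1.61] [-0.232  0.61   0.059]
shift mm [-0.02  0.19 -0.15] turn units [-0.002 -0.     0.003] | deg 0.0 n rows 0.0
shift mm [-0.02  0.19  4.85] turn units [-0.002 -0.     0.003] | deg 0.0 n rows 0.1
```

>>> apply_moves([
  {"x": 0,"y": 0.1,"z": 1.5,"rx": 0,"ry": 0,"rz": 0,"claw": 255},
  {"x": 0,"y": 0.1,"z": 3,"rx": 0,"ry": 0,"rz": 0,"claw": 255},
  {"x": 0,"y": 0.1,"z": 4.5,"rx": 0,"ry": 0,"rz": 0,"claw": 255},
  {"x": 0,"y": 0.1,"z": 4.5,"rx": 0,"ry": 0,"rz": 0,"claw": 255},
  {"x": 0,"y": 0.1,"z": 4.5,"rx": 0,"ry": 0,"rz": 0,"claw": 255},
])

```text
time_s: 8.78
position: [0.537, -0.0928, 0.1405]
tcp_rot: [[0.782, 0.39, 0.487], [0.379, -0.917, 0.125], [0.495, 0.087, -0.864]]
force: [0.1, 1.4, -1.9]
opening: 0.154
grasp_force: 30.0
```

```bash
python3 - <<'E'
from h import *
s=read_state(); print(s['position'],(s['tcp_rot'].T@s['force']).round(2),s['moment'].round(3))
rel(*target(.0075))
im,d,c,P=snap('wrist','w5'); R=s['tcp_rot'];Q=(P-s['position'])@R*1000
k=(abs(Q[...,2]-50.5)<4)&(abs(Q[...,1])<18)&(Q[...,0]>0)&(Q[...,0]<45); q=Q[k]; print('crossbar',np.median(q[:,2]),cv2.minAreaRect(q[:,:2].astype(np.float32)))
hsv=cv2.cvtColor(im,cv2.COLOR_RGB2HSV); r=(hsv[...,0]>10)&(hsv[...,0]<28)&(hsv[...,1]>110)&(np.hypot(Q[...,0],Q[...,1])<36)&(Q[...,2]>50); print('face tool z',np.median(Q[r][:,2]),r.sum())
E
```

```text
[ 0.53699916 -0.0927546   0.14045302] [-0.37 -1.38  1.85] [-0.176  0.687  0.011]
shift mm [-0.03  0.07  0.42] turn units [-0.001 -0.001  0.003] | deg 0.0 n rows 0.0
crossbar 50.71963061113162 ((14.93604850769043, -0.5655231475830078), (29.41505241394043, 19.867107391357422), 0.8012104630470276)
face tool z 64.3111700213381 2758
```

The tips are about 7.4 mm below the face with no axial force, so the pins are in. Now I'll turn clockwise, which is +rz of the tool.

>>> apply_moves([
  {"x": 0,"y": 0,"z": 0,"rx": 0,"ry": 0,"rz": 0.5,"claw": 255},
  {"x": 0,"y": 0,"z": 0,"rx": 0,"ry": 0,"rz": 1.0,"claw": 255},
  {"x": 0,"y": 0,"z": 0,"rx": 0,"ry": 0,"rz": 1.5,"claw": 255},
  {"x": 0,"y": 0,"z": 0,"rx": 0,"ry": 0,"rz": 2.0,"claw": 255},
  {"x": 0,"y": 0,"z": 0,"rx": 0,"ry": 0,"rz": 2.5,"claw": 255},
  {"x": 0,"y": 0,"z": 0,"rx": 0,"ry": 0,"rz": 3.0,"claw": 255},
  {"x": 0,"y": 0,"z": 0,"rx": 0,"ry": 0,"rz": 3.0,"claw": 255},
])

```text
time_s: 9.7
position: [0.5369, -0.0926, 0.1405]
tcp_rot: [[0.864, 0.13, 0.487], [0.078, -0.989, 0.125], [0.498, -0.07, -0.864]]
force: [0.5, -0.3, -2.0]
opening: 0.155
grasp_force: 30.0
```

```bash
cat > chk.py <<'E'
from h import *
def run(turn,depth=.0071):
    s=read_state(); R=s['tcp_rot']; print(s['position'],'F tool',(R.T@s['force']).round(2),'M tool',(R.T@s['moment']).round(3),s['joint_positions'].round(1),s['opening'])
    R0=target(0)[1]; print('turned',Ro.from_matrix(R0.T@R).as_rotvec(degrees=True).round(2)); rel(*target(depth,turn),s)
E
python3 -c "
from chk import *; run(np.radians(18))"
```

```text
[ 0.53689637 -0.09260728  0.14046404] F tool [-0.6   0.5   1.88] M tool [ 0.001 -0.663 -0.09 ] [-34.9  26.4 119.   59.9  26.2  -4.3] 0.15530542686209672
turned [ 0.02 -0.   17.93]
shift mm [-0.07  0.36  0.06] turn units [-0.004  0.001  0.012] | deg 0.1 n rows 0.0
```

Torque is 0.09 N m, which matches the ring's friction, so the ring is turning cleanly. I'll continue.

>>> apply_moves([
  {"x": 0,"y": 0.2,"z": 0,"rx": 0,"ry": 0,"rz": 0.5,"claw": 255},
  {"x": 0,"y": 0.2,"z": 0,"rx": 0,"ry": 0,"rz": 1.0,"claw": 255},
  {"x": 0,"y": 0.2,"z": 0,"rx": 0,"ry": 0,"rz": 1.5,"claw": 255},
  {"x": 0,"y": 0.2,"z": 0,"rx": 0,"ry": 0,"rz": 2.0,"claw": 255},
  {"x": 0,"y": 0.2,"z": 0,"rx": 0,"ry": 0,"rz": 2.5,"claw": 255},
  {"x": 0,"y": 0.2,"z": 0,"rx": 0,"ry": 0,"rz": 3.0,"claw": 255},
  {"x": 0,"y": 0.2,"z": 0,"rx": 0,"ry": 0,"rz": 3.5,"claw": 255},
  {"x": 0,"y": 0.2,"z": 0,"rx": 0,"ry": 0,"rz": 3.5,"claw": 255},
])

```text
time_s: 10.7
position: [0.5369, -0.0927, 0.1404]
tcp_rot: [[0.853, -0.188, 0.487], [-0.281, -0.951, 0.126], [0.44, -0.244, -0.864]]
force: [-0.1, 0.9, -2.4]
opening: 0.154
grasp_force: 30.0
```

```bash
python3 -c "
from chk import *; run(np.radians(39))"
```

```text
[ 0.53686497 -0.09268679  0.14044981] F tool [-1.41 -0.26  2.16] M tool [-0.205 -0.648 -0.077] [-35.   26.4 119.   59.9  26.2  16.6] 0.15386727381487214
turned [ 4.00e-02 -1.00e-02  3.89e+01]
shift mm [-0.09  0.42  0.07] turn units [-0.005  0.003  0.017] | deg 0.1 n rows 0.0
```

>>> apply_moves([
  {"x": 0,"y": 0,"z": 0,"rx": 0,"ry": 0,"rz": 0.3,"claw": 255},
  {"x": 0,"y": 0,"z": 0,"rx": 0,"ry": 0,"rz": 0.6,"claw": 255},
  {"x": 0,"y": 0,"z": 0,"rx": 0,"ry": 0,"rz": 0.9,"claw": 255},
  {"x": 0,"y": 0,"z": 0,"rx": 0,"ry": 0,"rz": 0.9,"claw": 255},
])

```text
time_s: 11.2
position: [0.5369, -0.0929, 0.1404]
tcp_rot: [[0.831, -0.269, 0.487], [-0.371, -0.92, 0.125], [0.414, -0.285, -0.864]]
force: [-0.7, 1.7, -1.7]
opening: 0.149
grasp_force: 30.0
```

```bash
python3 -c "
from chk import *; run(np.radians(46))"
```

```text
[ 0.53694077 -0.09286305  0.14041696] F tool [-1.89 -0.88  1.36] M tool [-0.156 -0.689 -0.129] [-35.   26.4 119.   59.9  26.2  22.1] 0.14875060859552275
turned [ 2.00e-02 -0.00e+00  4.44e+01]
shift mm [-0.23  0.31  0.03] turn units [-0.003  0.002  0.266] | deg 1.6 n rows 0.1
```

>>> apply_moves([
  {"x": 0,"y": 0,"z": 0,"rx": 0,"ry": 0,"rz": 0.2,"claw": 255},
  {"x": 0,"y": 0,"z": 0,"rx": 0,"ry": 0,"rz": 0.4,"claw": 255},
  {"x": 0,"y": 0,"z": 0,"rx": 0,"ry": 0,"rz": 0.4,"claw": 255},
])

```text
time_s: 11.58
position: [0.537, -0.0929, 0.1404]
tcp_rot: [[0.819, -0.303, 0.487], [-0.408, -0.904, 0.125], [0.402, -0.301, -0.864]]
force: [-0.9, 0.5, -0.1]
opening: 0.153
grasp_force: 30.3
```

```bash
cat > tick.py <<'E'
from h import *
s=read_state()
import sys
nm=sys.argv[1]; im,d,c,P=snap('wrist',nm); cc=CC; R0=target(0)[1]
# unwrap an annulus around the ring centre, angle growing clockwise from EX0
th=np.radians(np.arange(-180,180,.25)); rr=np.arange(.028,.042,.0002)
X=lambda r,h:(CC+N*h+r*(np.cos(th)[:,None]*R0[:,0]+np.sin(th)[:,None]*R0[:,1]))
U=np.stack([proj(c,X(r,0.003 if r>.0345 else 0)).reshape(-1,2) for r in rr])
un=cv2.remap(im,U[...,0].astype(np.float32),U[...,1].astype(np.float32),cv2.INTER_LINEAR)
cv2.imwrite('pics/%s_un.png'%nm,cv2.resize(un[:,:,::-1],(720,350)))
hs=cv2.cvtColor(un,cv2.COLOR_RGB2HSV); k=rr>.0365; k&=rr<.0405
S=((hs[k][...,0]>8)&(hs[k][...,0]<25)&(hs[k][...,1]>110)).mean(0); print('rim tick deg',[(np.degrees(th[i]).round(1),S[i].round(2)) for i in np.flatnonzero(S>.4)][::4])
u=proj(c,[CC])[0].astype(int); print(u); u0,v0=max(u[0]-60,0),max(u[1]-60,0); crop(im,u0,u0+120,v0,v0+120,5,'pics/%s_c.png'%nm)
E
python3 -c "
from chk import *; run(np.radians(46))"; python3 tick.py w6
```

```text
[ 0.53697162 -0.09291568  0.14042859] F tool [-0.96 -0.1  -0.25] M tool [-0.228 -0.741 -0.321] [-35.   26.4 119.   59.9  26.2  24.5] 0.1526307543814073
turned [ 1.000e-02 -1.000e-02  4.674e+01]
shift mm [-0.26  0.28  0.03] turn units [-0.001  0.002 -0.124] | deg 0.7 n rows 0.1
rim tick deg [(np.float64(-52.8), np.float64(0.65)), (np.float64(-51.8), np.float64(1.0)), (np.float64(-50.8), np.float64(1.0)), (np.float64(-49.8), np.float64(1.0))]
[280 219]
```

The torque rose to 0.32 N m at a spanner turn of 46.7°. That puts the ring about 40.5° round, at its stop, as the tick angle predicted. Now I'll ease back within the play and draw out.

>>> apply_moves([
  {"x": 0,"y": 0,"z": 0,"rx": 0,"ry": 0,"rz": 0.1,"claw": 255},
  {"x": 0,"y": 0,"z": 0,"rx": 0,"ry": 0,"rz": -0.3,"claw": 255},
  {"x": 0,"y": 0,"z": 0,"rx": 0,"ry": 0,"rz": -0.55,"claw": 255},
  {"x": 0,"y": 0,"z": -3,"rx": 0,"ry": 0,"rz": -0.55,"claw": 255},
  {"x": 0,"y": 0,"z": -8,"rx": 0,"ry": 0,"rz": -0.55,"claw": 255},
  {"x": 0,"y": 0,"z": -18,"rx": 0,"ry": 0,"rz": -0.55,"claw": 255},
  {"x": 0,"y": 0,"z": -40,"rx": 0,"ry": 0,"rz": -0.55,"claw": 255},
  {"x": -25,"y": 0,"z": -60,"rx": 0,"ry": 0,"rz": -0.55,"claw": 255},
  {"x": -30,"y": 0,"z": -60,"rx": 0,"ry": 0,"rz": -0.55,"claw": 255},
  {"x": -30,"y": 0,"z": -60,"rx": 0,"ry": 0,"rz": -0.55,"claw": 255},
])

```text
time_s: 12.88
position: [0.4833, -0.0887, 0.1805]
tcp_rot: [[0.835, -0.256, 0.488], [-0.357, -0.926, 0.124], [0.42, -0.278, -0.864]]
force: [0.3, -0.1, -2.9]
opening: 0.15
grasp_force: 30.0
```

```bash
python3 -c "
from chk import *; run(np.radians(46)); s=read_state(); print(s['qvel'].round(1))
R=tool([0,0,-1],[np.cos(np.radians(-80)),np.sin(np.radians(-80)),0]); rel([.53,.127,.21],R,s)"; python3 tick.py w7
python3 - <<'E'
from h import *
s=read_state(); im,d,c,P=load('w7'); Q=(P-s['position'])@s['tcp_rot']*1000
k=(abs(Q[...,2]-50.5)<4)&(abs(Q[...,1])<18)&(Q[...,0]>0)&(Q[...,0]<45); q=Q[k]; print('crossbar',np.median(q[:,2]),cv2.minAreaRect(q[:,:2].astype(np.float32)))
E
```

```text
[ 0.48334326 -0.08865863  0.18053098] F tool [-0.91  0.84  2.59] M tool [-0.317 -0.494  0.008] [-39.5  18.2 123.8  53.7  30.2  24.1] 0.14998005604404044
turned [-6.000e-02  4.000e-02  4.353e+01]
shift mm [29.17  1.59 60.31] turn units [ 0.007 -0.009  0.412] | deg 2.5 n rows 1.1
[ 0.4  0.8 -1.8  0.  -0.1  0.3]
shift mm [ -25.68 -219.81   24.02] turn units [-1.646 -4.815 -4.754] | deg 41.8 n rows 3.9
rim tick deg [(np.float64(-52.5), np.float64(0.85)), (np.float64(-51.5), np.float64(1.0)), (np.float64(-50.5), np.float64(1.0)), (np.float64(-49.5), np.float64(1.0))]
[281 174]
crossbar 50.48987317171474 ((14.67444133758545, 0.08855533599853516), (28.67867088317871, 19.238473892211914), 0.4666154384613037)
```

View pics/w7_c.png

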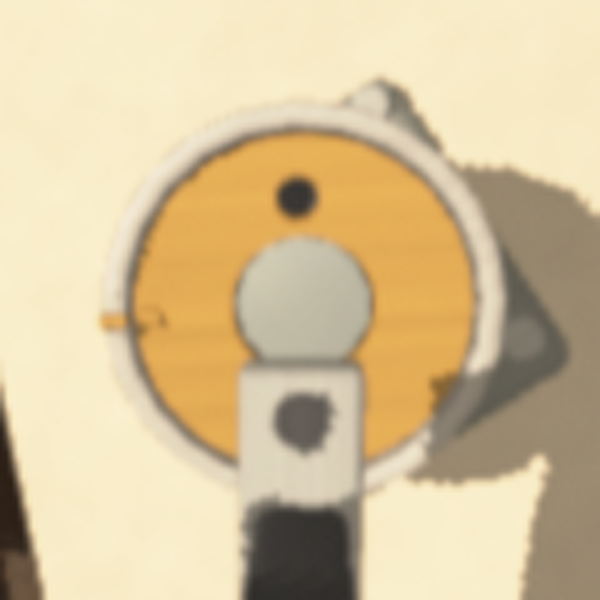

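The ticks now line up, with the rim tick at crop (113,321) and the ring tick at (150,320), so the ring is at its stop. Next I'll go back to above the rest.

>>> apply_moves([
  {"x": 0,"y": -10,"z": -10,"rx": 0,"ry": 0,"rz": 0,"claw": 255},
  {"x": -4,"y": -40,"z": -8,"rx": -0.25,"ry": -0.7,"rz": -0.7,"claw": 255},
  {"x": -8,"y": -75,"z": -3,"rx": -0.5,"ry": -1.4,"rz": -1.4,"claw": 255},
  {"x": -12,"y": -110,"z": 4,"rx": -0.75,"ry": -2.1,"rz": -2.1,"claw": 255},
  {"x": -16,"y": -145,"z": 10,"rx": -1.0,"ry": -2.9,"rz": -2.9,"claw": 255},
  {"x": -20,"y": -180,"z": 16,"rx": -1.3,"ry": -3.8,"rz": -3.75,"claw": 255},
  {"x": -25.7,"y": -219.8,"z": 24,"rx": -1.646,"ry": -4.815,"rz": -4.754,"claw": 255},
  {"x": -25.7,"y": -219.8,"z": 24,"rx": -1.646,"ry": -4.815,"rz": -4.754,"claw": 255},
  {"x": -25.7,"y": -219.8,"z": 24,"rx": -1.646,"ry": -4.815,"rz": -4.754,"claw": 255},
  {"x": -25.7,"y": -219.8,"z": 24,"rx": -1.646,"ry": -4.815,"rz": -4.754,"claw": 255},
])

```text
time_s: 14.18
position: [0.5288, 0.1265, 0.2094]
tcp_rot: [[0.985, 0.173, -0.002], [0.173, -0.985, 0.001], [-0.002, -0.001, -1.0]]
force: [0.7, 0.6, -3.1]
opening: 0.15
grasp_force: 30.0
```

>>> apply_moves([
  {"x": 0,"y": 0,"z": 0,"rx": 0,"ry": 0,"rz": 0,"claw": 255},
  {"x": 0,"y": 0,"z": 0,"rx": 0,"ry": 0,"rz": 0,"claw": 255},
])

```text
time_s: 14.42
position: [0.5294, 0.1266, 0.21]
tcp_rot: [[0.985, 0.173, -0.0], [0.173, -0.985, 0.001], [-0.0, -0.001, -1.0]]
force: [0.2, -0.6, -2.1]
opening: 0.152
grasp_force: 30.0
```

```bash
cat > back.py <<'E'
from h import *
s=read_state(); print(s['position'],s['tcp_rot'].round(3),s['qvel'].round(1),s['joint_positions'].round(1))
a=np.radians(-80.1); R=tool([0,0,-1],[np.cos(a),np.sin(a),0])
rel([.5500,.1295,.13],R,s); rel([.5500,.1295,.0795],R,s)
E
python3 back.py; python3 - <<'E'
from h import *
s=read_state(); im,d,c,P=snap('wrist','w8'); Q=(P-s['position'])@s['tcp_rot']*1000
k=(abs(Q[...,2]-50.5)<4)&(abs(Q[...,1])<18)&(Q[...,0]>0)&(Q[...,0]<45); q=Q[k]; print('crossbar',np.median(q[:,2]),cv2.minAreaRect(q[:,:2].astype(np.float32)))
w=(abs(P[...,0]-.549)<.07)&(abs(P[...,1]-.1285)<.05)&(P[...,2]>.022)&(P[...,2]<.03); p=P[w]; print('tray',w.sum(),p.min(0),p.max(0),cv2.minAreaRect((p[:,:2]*1000).astype(np.float32)))
E
```

```text
[0.52942736 0.12662128 0.21000281] [[ 0.985  0.173 -0.   ]
 [ 0.173 -0.985  0.001]
 [-0.    -0.001 -1.   ]] [ 0.3  0.1 -0.3  0.   0.   0.1] [ 1.7 24.2 93.8  0.  62.  81.7]
shift mm [20.78  0.78 80.  ] turn units [-0.007  0.003  0.012] | deg 0.1 n rows 1.3
shift mm [ 20.8    0.82 130.5 ] turn units [-0.007  0.003  0.012] | deg 0.1 n rows 2.1
crossbar 50.78609633970119 ((15.357504844665527, -0.72576904296875), (30.085416793823242, 20.006166458129883), 0.2642996907234192)
tray 587 [0.50880981 0.10392489 0.02200624] [0.59249121 0.1548743  0.02665181] ((550.5101928710938, 129.06353759765625), (79.01342010498047, 39.94892120361328), 9.469466209411621)
```

>>> apply_moves([
  {"x": 20.8,"y": 1.2,"z": 20,"rx": 0,"ry": 0,"rz": 0,"claw": 255},
  {"x": 20.8,"y": 1.2,"z": 60,"rx": 0,"ry": 0,"rz": 0,"claw": 255},
  {"x": 20.8,"y": 1.2,"z": 90,"rx": 0,"ry": 0,"rz": 0,"claw": 255},
  {"x": 20.8,"y": 1.2,"z": 110,"rx": 0,"ry": 0,"rz": 0,"claw": 255},
  {"x": 20.8,"y": 1.2,"z": 120,"rx": 0,"ry": 0,"rz": 0,"claw": 255},
  {"x": 20.8,"y": 1.2,"z": 126,"rx": 0,"ry": 0,"rz": 0,"claw": 255},
  {"x": 20.8,"y": 1.2,"z": 129,"rx": 0,"ry": 0,"rz": 0,"claw": 255},
  {"x": 20.8,"y": 1.2,"z": 130.5,"rx": 0,"ry": 0,"rz": 0,"claw": 255},
  {"x": 20.8,"y": 1.2,"z": 130.5,"rx": 0,"ry": 0,"rz": 0,"claw": 255},
])

```text
time_s: 15.6
position: [0.5505, 0.1301, 0.0797]
tcp_rot: [[0.985, 0.175, 0.0], [0.175, -0.985, 0.001], [0.0, -0.001, -1.0]]
force: [-0.2, -0.0, -2.7]
opening: 0.151
grasp_force: 30.0
```

```bash
python3 back.py; python3 -c "
from h import *
s=read_state();print(s['force'].round(2),s['moment'].round(2))"
```

```text
[0.55048704 0.13005953 0.07972333] [[ 0.985  0.175  0.   ]
 [ 0.175 -0.985  0.001]
 [ 0.    -0.001 -1.   ]] [-0.1 -0.  -0.   0.1 -0.  -0. ] [ 2.  36.3 97.1  0.  46.6 81.8]
shift mm [ -0.56   0.44 -50.28] turn units [-0.005 -0.004  0.029] | deg 0.2 n rows 0.8
shift mm [-0.58  0.47  0.22] turn units [-0.005 -0.004  0.029] | deg 0.2 n rows 0.0
[-0.17 -0.03 -2.72] [-0.07  0.16 -0.  ]
```

>>> apply_moves([
  {"x": -0.5,"y": 0.8,"z": 0.5,"rx": 0,"ry": 0,"rz": 0,"claw": 255},
  {"x": -0.5,"y": 0.8,"z": 0.9,"rx": 0,"ry": 0,"rz": 0,"claw": 255},
  {"x": -0.5,"y": 0.8,"z": 0.9,"rx": 0,"ry": 0,"rz": 0,"claw": 255},
])

```text
time_s: 15.98
position: [0.5503, 0.1292, 0.0791]
tcp_rot: [[0.985, 0.175, 0.001], [0.175, -0.985, 0.001], [0.001, -0.001, -1.0]]
force: [-0.9, 0.7, 3.7]
opening: 0.158
grasp_force: 30.0
```

On the cork pad: the force changed from -2.7 to +3.7 N. I'll open slowly, then rise.

>>> apply_moves([
  {"x": 0,"y": 0,"z": 0,"rx": 0,"ry": 0,"rz": 0,"claw": 200},
  {"x": 0,"y": 0,"z": 0,"rx": 0,"ry": 0,"rz": 0,"claw": 160},
  {"x": 0,"y": 0,"z": 0,"rx": 0,"ry": 0,"rz": 0,"claw": 110},
  {"x": 0,"y": 0,"z": 0,"rx": 0,"ry": 0,"rz": 0,"claw": 110},
  {"x": 0,"y": 0,"z": 0,"rx": 0,"ry": 0,"rz": 0,"claw": 110},
])

```text
time_s: 16.6
position: [0.5498, 0.1291, 0.0783]
tcp_rot: [[0.985, 0.175, -0.001], [0.175, -0.985, 0.001], [-0.001, -0.001, -1.0]]
force: [0.3, 0.6, -0.5]
opening: 0.537
grasp_force: 0.0
```

>>> apply_moves([
  {"x": 0,"y": 0,"z": -15,"rx": 0,"ry": 0,"rz": 0,"claw": 110},
  {"x": 0,"y": 0,"z": -45,"rx": 0,"ry": 0,"rz": 0,"claw": 110},
  {"x": 0,"y": 0,"z": -90,"rx": 0,"ry": 0,"rz": 0,"claw": 110},
  {"x": -40,"y": 0,"z": -130,"rx": 0,"ry": 0,"rz": 0,"claw": 110},
  {"x": -90,"y": 0,"z": -150,"rx": 0,"ry": 0,"rz": 0,"claw": 110},
  {"x": -110,"y": 0,"z": -160,"rx": 0,"ry": 0,"rz": 0,"claw": 110},
  {"x": -110,"y": 0,"z": -160,"rx": 0,"ry": 0,"rz": 0,"claw": 110},
  {"x": -110,"y": 0,"z": -160,"rx": 0,"ry": 0,"rz": 0,"claw": 110},
])

```text
time_s: 17.6
position: [0.443, 0.1098, 0.2389]
tcp_rot: [[0.985, 0.175, 0.002], [0.175, -0.985, 0.001], [0.002, -0.0, -1.0]]
force: [0.4, -0.0, 0.2]
opening: 0.569
grasp_force: 0.0
```

```bash
python3 - <<'E'
from h import *
im,d,c,P=snap('wrist','w9')
def near(P,x,y,r): return (abs(P[...,0]-x)<r)&(abs(P[...,1]-y)<r)
h=near(P,.55,.128,.06)&(P[...,2]>.086)&(P[...,2]<.11); p=P[h]; print('handle top',len(p),p.mean(0),cv2.minAreaRect((p[:,:2]*1000).astype(np.float32)))
w=near(P,.55,.128,.08)&(P[...,2]>.022)&(P[...,2]<.03); p=P[w]; print('tray',cv2.minAreaRect((p[:,:2]*1000).astype(np.float32)))
u=proj(c,[[.55,.129,.05],CC]).astype(int); print(u)
crop(im,max(u[0,0]-90,0),min(u[1,0]+80,560),max(0,min(u[:,1])-80),max(u[:,1])+70,2,'pics/c9.png')
E
```

```text
handle top 372 [0.54944849 0.12938777 0.09296072] ((549.6884765625, 129.35577392578125), (26.01493263244629, 13.520620346069336), 10.010403633117676)
tray ((549.3934936523438, 128.7826385498047), (80.5881118774414, 39.98909378051758), 9.232855796813965)
[[280  98]
 [479 115]]
```

View pics/c9.png

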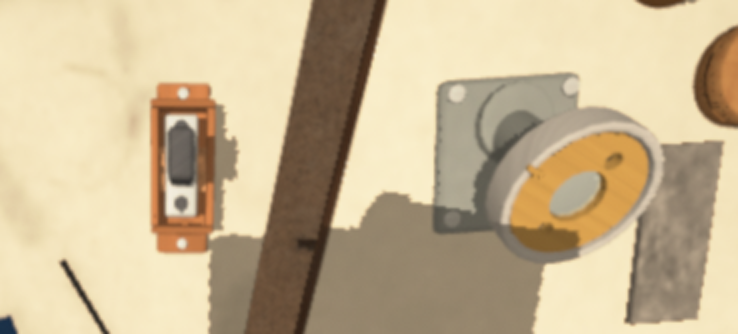

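The spanner stands upright and centred in its rest at crop (182,155), with its handle top within 1 mm of the rest's centre. The ring's ticks meet at (533,172).

```bash
python3 -c "
from rig import hand_in; print(hand_in())"
```

```text
the job is handed in; nothing more can be done
None
```

The job is handed in, with no verdict returned: both pins were in the holes before turning, the ring is clockwise at its stop with the ticks aligned, the spanner stands upright within 1 mm of its rest's centre, and the arm went near neither tin.

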